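# Extend and ready the telescopic crumb brush

### The arm

A 7-joint arm with a two-finger parallel gripper is mounted at the origin on the work surface. World frame = base frame: x ahead of the robot, y to its left, z up, the work surface at z = 0. Lengths are in m, angles in rad, forces in N, time in s.
With the tool pointing down it reaches from about 0.35 to 0.9 m from the base axis. Payload 19.9 kg.
Tool frame: the origin (TCP) lies at the very end of the fingers, on their centre line; the grasp point (between the pads) lies 19 mm behind it (manip.grip_point_offset is the distance from the TCP to the grasp point, in m); z points along the fingers, y is the line along which they close (so a half turn about z gives the same grasp; the last joint's range is limited). The gripper opens to 85 mm and grips with 20 to 120 N. Pads are 22 mm wide; open, the fingers measure 114 mm over their backs; the gripper's body (76 mm by 85 mm) begins 54 mm behind the grasp point. The pads swing forward as they close: fully open they stand 13 mm farther back than shut.
Start: joints at [1.095, 0.417, -0.01, 1.614, 0.005, 1.111, -0.053], TCP at [0.263, -0.567, 0.231] pointing down, gripper open.
Joint ranges: [-2.81, 2.81], [-0.39, 2.02], [-1.27, 1.25], [0.06, 2.57], [-1.19, 4.33], [0.19, 2], [-2.82, 2.82]. Speed limits (rad/s): [1.89, 1.89, 2.39, 2.39, 3.01, 3.01, 3.01].

### API

Orientations are given as a unit quaternion [w, x, y, z].
In Python, from station import manip gives the robot as it stands. The module is installed in compiled form; this text tells all that it offers.
- The arm moves only by the tool servo_tool, never from a script. Its argument "moves" is one flat list of numbers, 5 for each row, row after row: the opening, from -1 (shut) to 1 (fully open), then the shift along the tool's x, y, z in cm, then the turn about the tool's z in degrees. A call has 1 to 8 rows; each row shifts and turns the commanded pose from where the row before left it, along the tool's axes as they then stand; what a row does not reach is not made up. A row lasts 1/12 s, in which the tool goes at most 41.7 mm and 7.16 degrees, less where a joint would pass 70% of its speed; a pose out of reach is approached as far as the arm can. A call with a gripper value outside its range is refused whole. The fingers move at their own pace and stop on an object; "grip_force" is the grip in N (left out, the last holds). Time passes only in rows, so rows that do not move let the fingers close. It gives the time, the measured TCP pose, the force, the opening and the grip force at its end, in the units of the state.
- manip.sense(): the state, without advancing time (a new reading comes with each control period).
- manip.capture(name): name is "side" or "top"; returns a dict with "image" (384x512x3 uint8, blue, green, red), "intrinsics" (3x3 intrinsics, pixels), "R" (3x3) and "t" (3): a world point X has camera coordinates R X + t. Camera axes: x right, y down, z forward; pixel columns grow to the right and rows downward; lengths in m; the calibration is good to about 2 mm. A picture is of the moment at which its call begins. There is no depth.
- manip.sign_off(): hands the job in; it is judged then, once.
Trained networks look in the newest picture that a camera, given by its name, has taken for a name from the list of things; names that differ only in an ending like _2 or _b are one class to them, and where a whole thing is asked for, a point or a joint stands for the part that bears it (a point fixed in the world has none). Each returns a list of dicts, best first, with "score" (0 to 1); they miss things now and then, are a little off and sometimes report something else, mostly with a low value. They report only what shows in the picture. A call takes as long as a camera call. They do not tell look-alikes from the thing itself.
- manip.silhouettes(name, camera): "mask" (384x512 bool, what is visible of it).
- manip.spot_point(name, camera): "point" ([x, y, z] in m, in the coordinates of the camera as it stood for that picture, good to about 4 mm: a listed point, or the origin of a listed thing).
The state is a dict: "clock": time; "q": joint angles; "qd": joint speeds; "tau": joint torques, N m; "tcp_pos": TCP position; "tool_rot": TCP orientation; "wrist_force": force on the tool from outside, world axes, zero at the start; "moment": the same for the moment, N m; "opening": finger opening in m; "grip_force": force on a finger pad.
Only numpy, scipy, OpenCV 4.12 (cv2) and the standard library are available. Lean on these libraries where they do the work, as an engineer would, in place of code of your own. Each camera call takes 0.05 s, during which the arm holds its last target. There are 200 camera calls.

### The job

Get the telescopic crumb brush ready for sweeping behind the bread slicer: as it lies in its steel dock, squeeze in the button on the side of its handle and, while the dock holds back the brush head, pull the handle out to the second and last stop, then let the button spring back out so that the handle is locked there before the brush leaves the dock. Then grip the handle clear of the button, lift the whole brush up out of the dock and finish while still holding it in the gripper, extended and locked, with head and handle at least 15 cm above the bench. Leave the loaf, the bowl and the spray bottle where they are.

Things in the scene. Friction and masses are not known exactly. Their poses are not given: they have to be found in the camera images.
- brush: Telescopic brush (loose, 0.2 kg), lying level in the dock. Origin on its axis at the neck, 55 mm above the bench at the start; x runs along the brush towards the head, z up. Head: white bar 30 (x) x 90 (y) x 25 mm with 29 mm of grey bristle below, x = 4 to 34 mm. A 10 mm steel rod runs from the head along -x into the black handle, which slides on it.
- head_center (a point): Centre of the brush head, on the axis of the brush; axes as body brush.
- handle_center (a point): Centre of the handle: a black bar 160 mm long (x), 26 mm wide (y), 30 mm high (z) with flat sides, on the brush's axis. Axes as body brush: x points to the head, so the handle is pulled out along -x. From 5 mm on the head side of this point to the free end (80 mm the other way) the sides are plain, for gripping clear of the button.
- button_station (a point): Point on the handle's axis, inside it, level with the middle of the button; 25 mm from handle_center towards the head. The button, 24 mm long (x) and 18 mm high, stands 5.5 mm proud of the handle's -y side. Fingers closing across the handle (along y) here squeeze the button flush, which frees the handle to slide.
- button (a joint): Button travel: 0 sprung out, 0.0055 flush with the handle, 0.006 at most. It springs back by itself (3 N at rest, 6 N fully in). Below about 0.004 the handle is locked if at a stop. Released between stops it stays about 0.0035 in and springs out at the next stop.
- handle (a joint): How far the handle is pulled out (m): 0 to 0.004 closed, first stop 0.060 (play 4 mm either way), second and last stop 0.114 to 0.120; 0.120 is the hard end. It locks at a stop only when the button is released there. Slides with 1.5 N friction while the button is in; the first stop is then not felt.
- dock: Fixed steel dock. Origin on the bench under the brush's neck; x along the brush to the head. At x = -10 to -3 mm a 72 mm high plate, with a 16 mm slot open at the top for the rod, stops the head (up to 13 mm slack) when the handle is pulled along -x. The handle rests, closed or extended, on a 14 mm wide, 40 mm high rib; fingers pass beside it. Back plate at x = 53 mm. The brush lifts straight up.
- loaf: Bystander: loaf of bread 200 x 100 x 106 mm, origin under its centre.
- bowl: Bystander: white bowl 150 mm across, 60 mm high, origin under its centre.
- spray: Bystander: spray bottle 76 mm across, 217 mm high, origin under its centre.
Things that resemble listed ones, but are neither listed nor needed, are in the scene too. Leave any blue or purple look-alike of the brush alone.

How it is judged:
On the way, in this order (a step that is already met when the one before it is completed fails the run):
1. the button is squeezed in while the handle is still closed (value of joint button above 0.004 m and value of joint handle below 0.03 m), for 0.05 s.
2. the handle is out at the second stop and the button has sprung back out, with the brush still in the dock (value of joint handle above 0.111 m and value of joint button below 0.0015 m and distance of head_center from where it was at the start of the episode below 0.03 m), for 0.1 s.
At the end, for the whole second after the job is handed in: The brush is held in the gripper, still (under 4 cm/s), clear of the dock, head and handle centres more than 14 cm above the bench, handle out more than 110 mm with the button sprung out (under 1.5 mm in); loaf, bowl and spray bottle within 3 cm of their starting places (value of joint handle above 0.11 m and value of joint button below 0.0015 m and height (world z) of each of head_center, handle_center above 0.14 m and contact force between brush and the fingers above 2 N and contact force between brush and dock below 0.1 N and linear speed of brush below 0.04 m/s and distance of each of loaf, bowl, spray from where it was at the start of the episode below 0.03 m); the arm keeps its last pose, push and grip.
It fails at once if the loaf, the bowl or the spray bottle is pushed away or tipped (distance of any of loaf, bowl, spray from where it was at the start of the episode above 0.03 m or angle between any of loaf, bowl, spray's own z axis and vertical above 0.5 rad).
It also fails if it takes over 45 s, if anything falls off the work surface, if the arm or the gripper's body presses on something with over 40 N, if the wrist force passes 120 N, or if a joint passes its speed limit or range.

## Working session

There is one attempt and no reset: what is moved stays moved. The work goes in short steps, Python scripts to look and compute and a tool call to move; the robot and the scene stay as the last step left them, time stands still between calls to the robot, and variables do not carry over. Pictures are saved under pics/ and viewed, at most 10 in all, crops included, and the job is handed in when it is done.

Besides the shell and the picture viewer there is one more tool, called by a JSON object that holds its "api" and its "payload". servo_tool: Moves the arm, as the interface text tells. Its arguments: {"type":"object","properties":{"moves":{"type":"array"},"grip_force":{"type":"number"}},"required":["moves"]}

```bash
mkdir -p pics; cat > h.py <<'E'
from station import manip
import numpy as np, cv2
def w(c,p): return c["R"].T@(np.array(p)-c["t"])
def look(names,cams=("side","top"),tag=None):
    for cam in cams:
        c=manip.capture(cam)
        if tag: cv2.imwrite(f"pics/{tag}_{cam}.png",c["image"])
        for n in names:
            for d in manip.spot_point(n,cam)[:4]:
                X=np.array(d["point"]);u=c["intrinsics"]@X;u=u/u[2]
                print(cam,n,round(d["score"],2),w(c,X).round(4),u[:2].round())
def st():
    s=manip.sense();print(s["clock"],s["tcp_pos"],s["tool_rot"],s["wrist_force"],s["opening"],s["grip_force"],np.round(s["q"],2))
E
python3 - <<'E'
from h import *
look(["brush","head_center","handle_center","button_station","dock","loaf","bowl","spray"],tag="a")
st()
E
```

```text
side brush 0.82 [0.3592 0.5132 0.0438] [205. 356.]
side brush 0.7 [0.5451 0.1837 0.0584] [223. 219.]
side brush 0.64 [0.4066 0.1527 0.0352] [269. 237.]
side head_center 0.7 [0.3737 0.5246 0.0384] [197. 358.]
side head_center 0.57 [0.4276 0.1475 0.0437] [264. 231.]
side head_center 0.56 [0.5452 0.2053 0.06  ] [219. 223.]
side handle_center 0.97 [0.294  0.1516 0.0216] [304. 257.]
side handle_center 0.86 [0.5485 0.072  0.0541] [244. 195.]
side handle_center 0.67 [0.2583 0.4683 0.0225] [253. 367.]
side button_station 0.86 [0.5487 0.101  0.0607] [238. 199.]
side button_station 0.77 [0.3267 0.1539 0.0257] [293. 252.]
side button_station 0.75 [0.2791 0.4833 0.0299] [242. 366.]
side dock 0.58 [0.5433 0.1829 0.0009] [225. 230.]
side loaf 0.8 [ 0.6758 -0.3805  0.0029] [280. 119.]
side bowl 0.66 [ 0.4393 -0.3586  0.0014] [332. 142.]
side spray 0.73 [ 5.292e-01  5.186e-01 -4.000e-04] [152. 326.]
top brush 0.92 [0.3552 0.5146 0.0327] [116. 240.]
top brush 0.87 [0.4099 0.1448 0.0371] [226. 226.]
top brush 0.78 [0.5472 0.1826 0.057 ] [215. 185.]
top head_center 0.85 [0.5429 0.207  0.0555] [208. 186
[... 231 characters left out ...]
]
top handle_center 0.15 [0.5484 0.1818 0.0558] [216. 185.]
top button_station 0.97 [0.3194 0.1452 0.026 ] [225. 254.]
top button_station 0.88 [0.5479 0.0987 0.0541] [240. 186.]
top button_station 0.6 [0.2722 0.4787 0.0236] [125. 266.]
top dock 0.92 [0.5418 0.1798 0.0014] [218. 190.]
top loaf 0.74 [ 0.6814 -0.3797  0.0029] [374. 155.]
top loaf 0.29 [0.547  0.1792 0.0559] [217. 185.]
top bowl 0.97 [ 0.4394 -0.361  -0.0045] [371. 222.]
top spray 0.97 [0.5341 0.514  0.0012] [124. 190.]
0.9 [ 0.26271238 -0.5670771   0.23125817] [-3.73360461e-05  9.76564982e-01  2.15222755e-01 -2.88254413e-05] [-0.98397018 -0.10137756  0.13671509] 0.0850985272358979 0.0 [ 1.1   0.42 -0.01  1.61  0.    1.11 -0.05]
```

View pics/a_side.png

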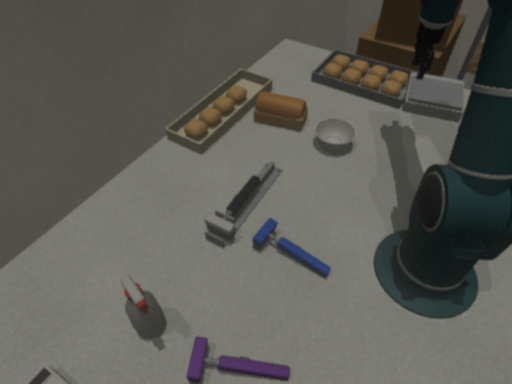

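View pics/a_top.png

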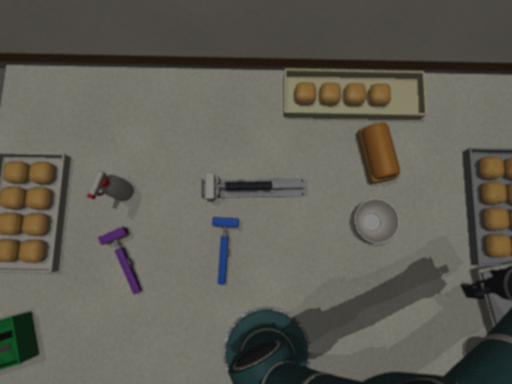

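The side picture shows the black-handled brush in its grey dock at about (240,200), with the blue and purple look-alikes at (290,250) and (240,365). The top picture shows its head at (208,186), its handle running to (272,185) and the blue look-alike at (224,250). The handle is therefore pulled towards world -y, and the button is on the +x side. I'll refine the heading from the masks.

```bash
python3 - <<'E'
from h import *
def plane(c,uv,z):
    K=np.linalg.inv(c["intrinsics"]);o=-c["R"].T@c["t"]
    d=c["R"].T@(K@np.array([*uv,1.]));return o+d*(z-o[2])/d[2]
c=manip.capture("top")
for n,z in (("handle_center",.07),("dock",.04),("brush",.065)):
    for m in manip.silhouettes(n,"top"):
        M=np.ascontiguousarray(m["mask"]).astype(np.uint8)
        ys,xs=np.nonzero(M)
        P=np.array([plane(c,(x,y),z)[:2] for x,y in zip(xs,ys)])
        if len(P)<20: continue
        u,s,v=np.linalg.svd(P-P.mean(0),full_matrices=False);a=v[0]*np.sign(v[0][1])
        t=(P-P.mean(0))@a; b=(P-P.mean(0))@[a[1],-a[0]]
        print(n,round(m["score"],2),len(P),P.mean(0).round(4),"heading off +y deg",np.degrees(np.arctan2(-a[0],a[1])).round(2),np.percentile(t,[1,99]).round(3),np.percentile(b,[1,99]).round(3),P[:,1].min().round(3),P[:,1].max().round(3))
for n in ["brush","head_center","handle_center","button_station","dock"]:
    for d in manip.spot_point(n,"top"):
        X=w(c,d["point"])
        if .5<X[0]<.6 and X[1]<.3: print(n,d["score"],X.round(4))
E
```

```text
handle_center 0.96 370 [0.2994 0.1477] heading off +y deg 87.67 [-0.078  0.073] [-0.013  0.013] 0.131 0.162
handle_center 0.95 493 [0.2626 0.4525] heading off +y deg -61.99 [-0.075  0.079] [-0.016  0.016] 0.406 0.5
handle_center 0.78 453 [0.5484 0.0768] heading off +y deg 2.0 [-0.082  0.076] [-0.017  0.017] -0.006 0.156
dock 0.67 1284 [0.5445 0.0235] heading off +y deg 3.08 [-0.148  0.21 ] [-0.029  0.037] -0.127 0.236
dock 0.5 908 [0.538  0.5469] heading off +y deg -9.58 [-0.075  0.068] [-0.044  0.042] 0.47 0.624
brush 0.88 778 [0.3033 0.4788] heading off +y deg -60.63 [-0.122  0.095] [-0.042  0.047] 0.411 0.562
brush 0.78 688 [0.5478 0.1266] heading off +y deg 2.1 [-0.129  0.091] [-0.043  0.043] -0.006 0.219
brush 0.62 [0.548  0.1816 0.0538]
head_center 0.96 [0.5448 0.2046 0.0536]
handle_center 0.67 [0.5507 0.0744 0.0533]
button_station 0.81 [0.5501 0.0948 0.0545]
dock 0.88 [ 0.5444  0.1788 -0.0012]
```

{"api": "servo_tool", "payload": {"moves": [1,0,-4,0,-7,1,0,-4,0,-7,1,0,-4,0,-7,1,0,-4,0,-7,1,0,-4,0,-7,1,0,-4,0,-7,1,0,-4,0,-7,1,0,-4,0,-7]}}

```text
clock: 2.02
tcp_pos: [0.0413, -0.37, 0.2317]
tool_rot: [0.0, 0.773, 0.634, -0.0]
wrist_force: [-1.2, -1.6, 0.4]
opening: 0.0856
grip_force: 0.0
```

{"api": "servo_tool", "payload": {"moves": [1,0,4,0,-6.75,1,0,4,0,-6.75,1,0,4,0,0,1,0,4,0,0,1,2,3.5,0,0,1,2,3.5,0,0,1,3,2.5,0,0,1,3,2.5,0,0]}}

```text
clock: 2.68
tcp_pos: [0.3196, -0.2752, 0.2314]
tool_rot: [-0.0, 0.696, 0.718, -0.0]
wrist_force: [0.4, -0.5, -0.4]
opening: 0.0853
grip_force: 0.0
```

{"api": "servo_tool", "payload": {"moves": [1,3,2.5,0,0,1,3,2.5,0,0,1,3,2.5,0,0,1,3,2.5,0,0,1,3,2.5,0,0,1,3,2.5,0,0,1,3,2.5,0,0,1,0,0,0,0]}}

```text
clock: 3.35
tcp_pos: [0.4896, -0.0549, 0.2316]
tool_rot: [-0.0, 0.693, 0.721, 0.001]
wrist_force: [-1.0, 1.0, -1.1]
opening: 0.0855
grip_force: 0.0
```

{"api": "servo_tool", "payload": {"moves": [1,3,1.3,0,0,1,3,1.3,0,0,1,3,1.3,2,0,1,3,1.3,3,0,1,3,1.3,3,0,1,0,0,3,0,1,0,0,0,0,1,0,0,0,0]}}

```text
clock: 4.02
tcp_pos: [0.5444, 0.087, 0.1243]
tool_rot: [-0.001, 0.696, 0.718, -0.001]
wrist_force: [0.1, 0.1, 0.3]
opening: 0.0854
grip_force: 0.0
```

```bash
python3 - <<'E'
from h import *
look(["brush","head_center","handle_center","button_station"],tag="b")
for k in("side","top"):
    i=cv2.imread(f"pics/b_{k}.png"); i=i[120:280,160:330] 
    cv2.imwrite(f"pics/bc_{k}.png",cv2.resize(i,None,fx=3.5,fy=3.5,interpolation=3))
st()
E
```

```text
side brush 0.85 [0.544  0.1825 0.0546] [224. 219.]
side brush 0.84 [0.4072 0.1502 0.0386] [270. 235.]
side brush 0.61 [0.3588 0.5152 0.0371] [205. 358.]
side brush 0.38 [5.417e-01 1.847e-01 1.000e-04] [225. 231.]
side head_center 0.98 [0.5444 0.2043 0.059 ] [219. 224.]
side head_center 0.86 [0.4253 0.1504 0.0434] [264. 232.]
side head_center 0.56 [0.3731 0.5241 0.0353] [197. 358.]
side handle_center 0.86 [0.5476 0.072  0.0561] [244. 194.]
side handle_center 0.77 [0.2906 0.1532 0.0197] [305. 259.]
side handle_center 0.62 [0.2589 0.4706 0.0248] [252. 367.]
side button_station 0.91 [0.3259 0.1583 0.0273] [293. 253.]
side button_station 0.83 [0.5472 0.0943 0.0616] [240. 198.]
side button_station 0.66 [0.281  0.4824 0.0312] [241. 365.]
top brush 0.9 [0.5474 0.1832 0.0546] [215. 185.]
top brush 0.88 [0.3538 0.5171 0.0323] [115. 241.]
top brush 0.68 [0.4088 0.1445 0.0369] [226. 227.]
top brush 0.37 [ 0.4369 -0.3635 -0.0048] [371. 223.]
top head_center 0.82 [0.5463 0.2054 0.0537] [209. 186.]
top head_center 0.75 [0.3742 0.5259 0.0399] [112. 235.]
top head_center 0.68 [0.4296 0.1446 0.0365] [226. 221.]
top handle_center 0.87 [0.3024 0.1519 0.0233] [223. 259.]
top handle_center 0.63 [0.2549 0.4709 0.0233] [127. 271.]
top button_station 0.61 [0.2749 0.4801 0.0257] [125. 265.]
top button_station 0.55 [0.3191 0.1495 0.0253] [224. 254.]
top button_station 0.47 [0.5425 0.1809 0.0042] [218. 189.]
4.5167 [0.54530956 0.08692761 0.12530191] [1.21142238e-04 6.95852658e-01 7.18184561e-01 8.70464327e-06] [-1.01571133  0.49740961 -0.01069443] 0.08528250576234943 0.0 [ 0.25  0.48 -0.58  1.87  0.33  0.89 -0.46]
```

{"api": "servo_tool", "payload": {"moves": [1,1.1,0.4,0,0,1,0,0,2,0,1,0,0,2,0,1,0,0,2,0,1,0,0,2,0,1,0,0,1.2,0,1,0,0,0,0,1,0,0,0,0]}}

```text
clock: 5.18
tcp_pos: [0.5487, 0.0989, 0.0329]
tool_rot: [-0.0, 0.696, 0.718, -0.0]
wrist_force: [-0.7, -0.3, 0.9]
opening: 0.0853
grip_force: 0.0
```

```bash
python3 - <<'E'
from h import *
look(["handle_center"],tag="c")
for k in("side","top"):
    i=cv2.imread(f"pics/c_{k}.png"); i=i[140:250,170:310] 
    cv2.imwrite(f"pics/cc_{k}.png",cv2.resize(i,None,fx=4,fy=4,interpolation=3))
st()
E
```

```text
side handle_center 0.61 [0.2565 0.4701 0.0245] [253. 368.]
side handle_center 0.58 [0.5515 0.0714 0.0541] [243. 194.]
top handle_center 0.96 [0.2577 0.4708 0.0216] [128. 270.]
top handle_center 0.82 [0.3027 0.1537 0.0229] [222. 258.]
5.3833 [0.54938234 0.09840609 0.03392011] [3.70268858e-04 6.95757236e-01 7.18276797e-01 4.17955891e-04] [ 0.81327752  0.05830477 -0.1179348 ] 0.08562351851429822 0.0 [ 0.17  0.62 -0.51  1.9   0.44  0.73 -0.57]
```

View pics/cc_side.png

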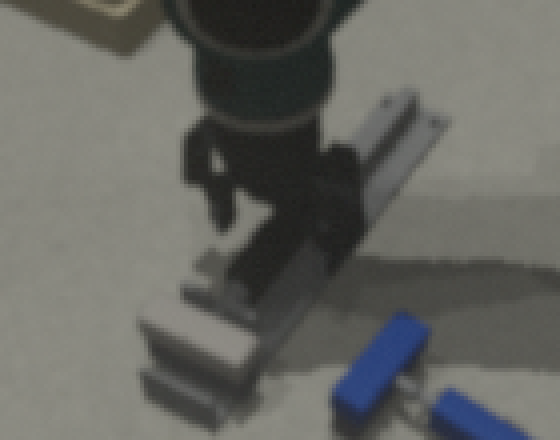

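The crop shows the fingers straddling the black handle, far finger at about (220,200) and near finger at (340,210), with the head behind the plate at (200,330). Closing on the button now.

{"api": "servo_tool", "payload": {"moves": [-1,0,0,0,0,-1,0,0,0,0,-1,0,0,0,0,-1,0,0,0,0,-1,0,0,0,0,-1,0,0,0,0,-1,0,0,0,0,-1,0,0,0,0], "grip_force": 40}}

```text
clock: 6.05
tcp_pos: [0.5487, 0.0983, 0.033]
tool_rot: [-0.0, 0.696, 0.718, -0.0]
wrist_force: [-2.5, -0.9, 5.9]
opening: 0.0255
grip_force: 41.6
```

{"api": "servo_tool", "payload": {"moves": [-1,-0.5,0,0,0,-1,-1,0,0,0,-1,-1.5,0,0,0,-1,-1.5,0,0,0,-1,-1.5,0,0,0,-1,-1.5,0,0,0,-1,-1.5,0,0,0,-1,-1,0,0,0]}}

```text
clock: 6.72
tcp_pos: [0.5521, -0.0032, 0.033]
tool_rot: [-0.0, 0.696, 0.718, 0.0]
wrist_force: [-0.8, 5.2, 3.8]
opening: 0.0257
grip_force: 41.4
```

{"api": "servo_tool", "payload": {"moves": [-1,-0.5,0,0,0,-1,-0.4,0,0,0,-1,-0.3,0,0,0,-1,-0.2,0,0,0,-1,0,0,0,0]}}

```text
clock: 7.13
tcp_pos: [0.5526, -0.0163, 0.033]
tool_rot: [-0.0, 0.696, 0.718, 0.0]
wrist_force: [0.2, 1.6, 5.0]
opening: 0.0256
grip_force: 41.3
```

{"api": "servo_tool", "payload": {"moves": [-1,-0.3,0,0,0,-1,-0.2,0,0,0,-1,-0.1,0,0,0,-1,0,0,0,0]}}

```text
clock: 7.47
tcp_pos: [0.5527, -0.0219, 0.033]
tool_rot: [-0.0, 0.696, 0.718, 0.0]
wrist_force: [0.8, 3.6, 4.7]
opening: 0.0258
grip_force: 41.4
```

{"api": "servo_tool", "payload": {"moves": [-1,-0.2,0,0,0,-1,-0.1,0,0,0,-1,0,0,0,0]}}

```text
clock: 7.72
tcp_pos: [0.5529, -0.0248, 0.033]
tool_rot: [-0.0, 0.696, 0.718, 0.0]
wrist_force: [0.1, 4.3, 5.0]
opening: 0.0257
grip_force: 41.3
```

{"api": "servo_tool", "payload": {"moves": [-1,-0.2,0,0,0,-1,-0.1,0,0,0,-1,0,0,0,0]}}

```text
clock: 7.97
tcp_pos: [0.5529, -0.0278, 0.033]
tool_rot: [-0.0, 0.696, 0.718, 0.0]
wrist_force: [-0.5, 4.2, 4.9]
opening: 0.026
grip_force: 41.3
```

{"api": "servo_tool", "payload": {"moves": [-1,-0.2,0,0,0,-1,-0.1,0,0,0,-1,0,0,0,0]}}

```text
clock: 8.22
tcp_pos: [0.553, -0.0282, 0.033]
tool_rot: [-0.001, 0.695, 0.719, 0.001]
wrist_force: [-0.3, 18.5, 4.3]
opening: 0.0257
grip_force: 41.2
```

Hit the hard end (18.5 N). I'll ease off slightly and release.

{"api": "servo_tool", "payload": {"moves": [-1,0.3,0,0,0,-1,0,0,0,0,1,0,0,0,0,1,0,0,0,0,1,0,0,0,0,1,0,0,0,0,1,0,0,0,0,1,0,0,0,0]}}

```text
clock: 8.88
tcp_pos: [0.5526, -0.0278, 0.0327]
tool_rot: [-0.0, 0.696, 0.718, -0.0]
wrist_force: [-0.3, -0.1, -0.4]
opening: 0.0854
grip_force: 0.0
```

```bash
python3 - <<'E'
from h import *
look(["head_center","handle_center","button_station"],tag="d")
i=cv2.imread("pics/d_side.png")[130:250,170:320]
cv2.imwrite("pics/dc_side.png",cv2.resize(i,None,fx=4,fy=4,interpolation=3))
st()
E
```

```text
side head_center 0.98 [0.3745 0.5262 0.0371] [196. 358.]
side head_center 0.77 [0.545  0.1968 0.0567] [221. 222.]
side head_center 0.77 [0.4283 0.1474 0.0419] [264. 231.]
side handle_center 0.93 [0.2919 0.1522 0.0194] [305. 258.]
side handle_center 0.88 [0.2556 0.4732 0.0287] [253. 368.]
side handle_center 0.59 [ 0.5504 -0.0538  0.0549] [264. 170.]
side button_station 0.98 [0.3243 0.1544 0.0257] [294. 252.]
side button_station 0.76 [0.2825 0.4822 0.0286] [241. 365.]
side button_station 0.6 [ 0.5491 -0.0265  0.0584] [260. 174.]
top head_center 0.98 [0.4292 0.1454 0.0411] [226. 221.]
top head_center 0.84 [0.5452 0.1924 0.0524] [213. 186.]
top head_center 0.77 [0.3743 0.5255 0.0388] [112. 235.]
top head_center 0.34 [0.547  0.1744 0.0562] [218. 185.]
top handle_center 0.73 [0.5448 0.1761 0.0541] [217. 186.]
top handle_center 0.69 [0.3035 0.1524 0.023 ] [223. 258.]
top handle_center 0.65 [0.2521 0.4714 0.0233] [127. 272.]
top button_station 0.75 [0.2747 0.4801 0.025 ] [125. 265.]
top button_station 0.57 [0.3176 0.1497 0.0252] [224. 254.]
top button_station 0.49 [ 0.5483 -0.0254  0.0551] [277. 186.]
9.2833 [ 0.55276159 -0.0276545   0.0328367 ] [-1.56758087e-04  6.95696025e-01  7.18336255e-01 -2.05291832e-04] [ 0.81047899 -0.22669407  0.8007796 ] 0.0852388572775228 0.0 [ 0.39  0.62 -0.5   1.91  0.44  0.72 -0.34]
```

View pics/dc_side.png

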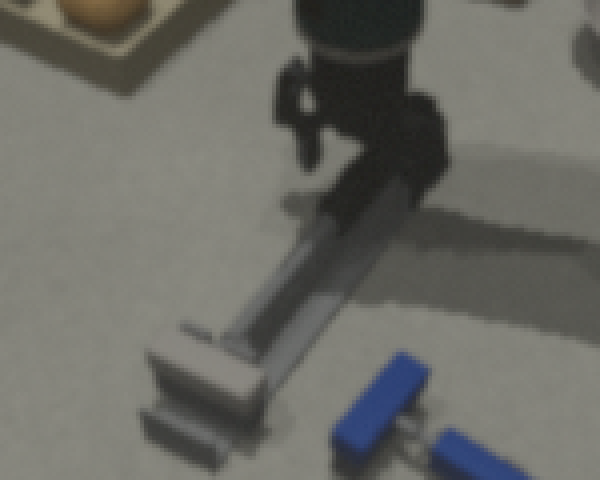

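The side crop shows the rod exposed from (250,340) to (330,220), with the head still behind the plate and the fingers open around the handle. The spotted points give about 116 mm of extension. I'll shift 3.6 cm towards the free end and grip.

{"api": "servo_tool", "payload": {"moves": [1,-1.8,0,0,0,1,-1.8,0,0,0,1,0,0,0,0,-1,0,0,0,0,-1,0,0,0,0,-1,0,0,0,0,-1,0,0,0,0,-1,0,0,0,0], "grip_force": 100}}

```text
clock: 9.95
tcp_pos: [0.5539, -0.0631, 0.0329]
tool_rot: [-0.0, 0.695, 0.719, -0.0]
wrist_force: [2.6, 0.8, 18.6]
opening: 0.0257
grip_force: 25.9
```

{"api": "servo_tool", "payload": {"moves": [-1,0,0,0,0,-1,0,0,0,0,-1,0,0,0,0,-1,0,0,0,0]}}

```text
clock: 10.28
tcp_pos: [0.5541, -0.0631, 0.0331]
tool_rot: [-0.0, 0.695, 0.719, 0.0]
wrist_force: [-1.3, 1.1, 5.4]
opening: 0.0251
grip_force: 98.2
```

{"api": "servo_tool", "payload": {"moves": [-1,0.3,0,0,0,-1,0.2,0,0,0,-1,0,0,-0.5,0,-1,0,0,-1,0,-1,0,0,-1.5,0,-1,0,0,-1.5,0,-1,0,0,-1.5,0,-1,0,0,-1.5,0]}}

```text
clock: 10.95
tcp_pos: [0.5536, -0.0584, 0.1092]
tool_rot: [-0.0, 0.696, 0.718, -0.0]
wrist_force: [-0.1, -0.1, -1.5]
opening: 0.0248
grip_force: 98.0
```

{"api": "servo_tool", "payload": {"moves": [-1,0,0,-2,0,-1,0,0,-2,0,-1,0,0,-2,0,-1,0,0,-2,0,-1,0,0,-2,0,-1,0,0,-1.5,0,-1,0,0,-0.5,0,-1,0,0,0,0]}}

```text
clock: 11.62
tcp_pos: [0.5541, -0.0585, 0.2292]
tool_rot: [0.001, 0.696, 0.718, 0.0]
wrist_force: [0.2, -0.9, -2.5]
opening: 0.0248
grip_force: 98.1
```

```bash
python3 - <<'E'
from h import *
look(["head_center","handle_center","button_station","loaf","bowl","spray"],tag="e")
i=cv2.imread("pics/e_side.png")[60:260,150:350]
cv2.imwrite("pics/ec_side.png",cv2.resize(i,None,fx=3,fy=3,interpolation=3))
st()
E
```

```text
side head_center 0.88 [0.544  0.1982 0.2542] [214. 175.]
side head_center 0.88 [0.3758 0.5237 0.0384] [196. 357.]
side head_center 0.72 [0.4279 0.1468 0.0449] [264. 230.]
side handle_center 0.97 [0.293  0.1511 0.0225] [304. 257.]
side handle_center 0.88 [ 0.553  -0.0461  0.2491] [263. 123.]
side handle_center 0.6 [0.2524 0.4719 0.0238] [255. 369.]
side button_station 0.92 [0.3246 0.1521 0.0268] [294. 251.]
side button_station 0.64 [0.5435 0.186  0.0017] [225. 231.]
side button_station 0.56 [ 0.5545 -0.0238  0.2564] [258. 125.]
side button_station 0.55 [0.2806 0.4859 0.0292] [241. 367.]
side loaf 0.63 [ 0.6769 -0.3808 -0.0009] [280. 119.]
side bowl 0.78 [ 0.4397 -0.3606 -0.0021] [332. 143.]
side spray 0.6 [ 0.5328  0.5177 -0.002 ] [151. 325.]
top head_center 0.84 [0.5424 0.201  0.2462] [202. 175.]
top head_center 0.79 [0.3745 0.5237 0.0362] [113. 235.]
top head_center 0.58 [0.43   0.1461 0.0383] [225. 221.]
top handle_center 0.8 [0.2554 0.4684 0.0236] [128. 271.]
top handle_center 0.7 [0.3021 0.153  0.0225] [222. 259.]
top handle_center 0.63 [ 0.5544 -0.0469  0.2461] [288. 172.]
top handle_center 0.26 [ 0.533   0.5182 -0.0007] [123. 190.]
top button_station 0.93 [0.2737 0.4779 0.0269] [125. 265.]
top button_station 0.79 [ 0.5551 -0.0255  0.2503] [281. 172.]
top button_station 0.79 [0.3179 0.1481 0.0276] [224. 254.]
top loaf 0.87 [ 0.6787 -0.3807  0.0041] [375. 155.]
top bowl 0.67 [ 0.4412 -0.362  -0.0021] [371. 221.]
top spray 0.78 [5.327e-01 5.146e-01 4.000e-04] [124. 190.]
top spray 0.51 [ 0.4379 -0.3624 -0.0041] [371. 222.]
12.3167 [ 0.55383082 -0.05862047  0.22777804] [-2.06715059e-04  6.95683057e-01  7.18348795e-01 -2.24108502e-04] [ 0.27477305  0.30131286 -2.41055814] 0.025411309390447397 98.1036365032196 [ 0.56  0.36 -0.63  1.77  0.24  1.09 -0.12]
```

View pics/ec_side.png

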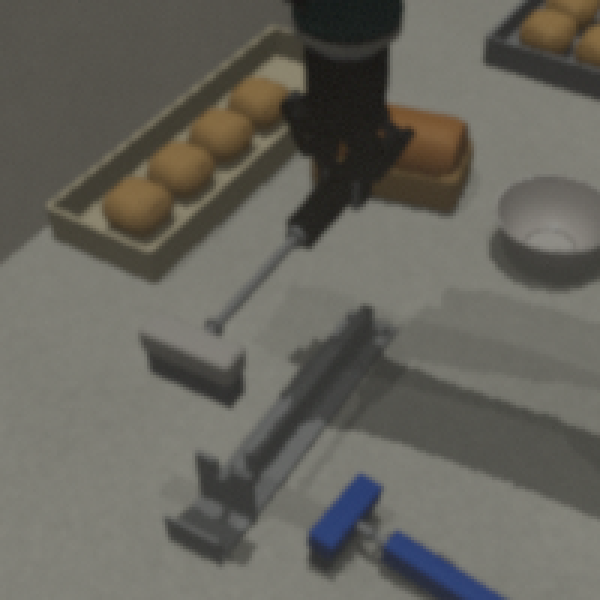

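The picture shows the extended brush held level at about 25 cm, head at (190,360) and handle at (330,210). It is clear of the dock, and the loaf and bowl haven't moved. The head followed my 5 mm push on the handle, so it is locked.

```bash
python3 -c "
from station import manip
print(manip.sign_off())"
```

```text
the job is handed in; nothing more can be done
None
```

I extended the brush to its second stop (about 116 mm by camera), let the button spring back to lock it, lifted it level to about 25 cm, and handed the job in; the loaf, bowl and spray bottle stayed put, and no verdict was returned.

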